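Right the toppled bangle stand in a bangle shop

TASK

The display stand with the green bangles has toppled over on the counter. Pick it up and stand it upright on its wooden base in the middle of the red display board, setting it down gently rather than dropping it. Leave the gold and the red bangle stands standing where they are.

Things in the scene. Friction and masses are not known exactly. Their poses are not given: they have to be found in the camera images.
- green_stand: Toppled stand, 0.35 kg, base-heavy. Origin: centre of base underside; z runs base to top. Along z (mm): dark square base 66x66, 0-16; rigid pack of green bangles, dia 46, 16-100 (grip here); dark disc dia 50, 100-106; brass knob dia 16, to 118. Lies on a base edge and the disc rim: z axis 5 deg below level, top towards +y within 35 deg, origin 34 mm above the counter. Does not roll.
- board: Low red display board with a cream border and rosette, 170 x 170 mm and 8 mm thick, fixed flat on the counter. Origin: centre of its underside, on the counter (z = 0); its z axis points up, its top is at z = 8 mm.
- gold_stand: A stand of the same make and size with gold bangles, standing upright and loose at the far side of the counter: leave it. Origin: centre of the underside of its base, z axis up.
- red_stand: A stand of the same make and size with red bangles, standing upright and loose at the far side of the counter: leave it. Origin: centre of the underside of its base, z axis up.
There are look-alikes about, which are no part of the job. What is shaped like the red_stand but blue is not meant. Leave any purple look-alike of the green_stand alone.

How it is judged:
By the outcome, as a careful person would: the job done as asked, in the order asked, and still so for the second after the job is handed in, with the robot touching nothing.
It also fails if it takes over 42 s, if anything falls off the work surface, if the arm or the gripper's body presses on something with over 40 N, if the wrist force passes 120 N, or if a joint passes its speed limit or range.

ROBOT

A 6-joint arm with a two-finger parallel gripper is mounted at the origin on the work surface. World frame = base frame: x ahead of the robot, y to its left, z up, the work surface at z = 0. Lengths are in m, angles in degrees, forces in N, time in s.
With the tool pointing down it reaches from about 0.4 to 0.825 m from the base axis. Payload 7 kg.
Tool frame: the origin (TCP) lies on the centre line of the jaws, within the pads' length; the fingertips stand 11 mm ahead of it and the grasp point (between the pads) lies 8 mm behind it; z points along the fingers, y is the line along which they close (so a half turn about z gives the same grasp; the last joint's range is limited). The gripper opens to 88 mm and grips with 3 to 60 N. Pads are 19 mm wide; open, the fingers measure 130 mm over their backs; the gripper's body (78 mm by 193 mm) begins 47 mm behind the grasp point.
Start: joints at [-54.024, 20.546, 0.682, 0, -70.136, -16.507], TCP at [0.225, -0.636, 0.238] pointing down, gripper open.
Joint ranges: [-176.03, 176.03], [-82.01, 121.73], [-58.28, 71.71], [-173.87, 95.51], [-174.79, -0.11], [-173.66, 173.66]. Speed limits (degrees/s): [136.94, 136.94, 172.46, 180, 180, 180].

INTERFACE

Orientations are given as [roll, pitch, yaw] about the fixed x, y, z axes, in that order (R = Rz(yaw) Ry(pitch) Rx(roll)).
In Python, from plant import r, capture, camera_model, job gives the robot as it stands.
- The arm moves only by the tool drive_tool, never from a script. Its argument "increments" is a list that holds one entry, the list of rows, each a list of 5 numbers: the gripper's target within -1 to 1 (fully open at 1, half-way at 0, shut at -1), then the shift along the tool's x, y, z scaled (see below), then the turn about the tool's z scaled (see below). In form: [[[gripper, tx, ty, tz, roll], ...]]. A call has 1 to 5 rows; each row is the pose to reach, as a shift and turn from the pose commanded when the call began, along the tool's axes at that moment, turning the shorter way round; what a row does not reach only later rows make up. The controller multiplies each number of a shift by 120 mm and each number of a turn by 360 degrees. A row lasts 1/8 s, in which the tool goes at most 62.5 mm and 10.7 degrees, less where a joint would pass 70% of its speed; a pose out of reach is approached as far as the arm can. A call with a number of a shift or a turn outside -1 to 1 is refused whole. A call with a gripper value outside its range is refused whole. The fingers move at their own pace and stop on an object; "squeeze" is the grip in N (left out, the last holds). Time passes only in rows, so rows that repeat a pose let the fingers close. It gives the time, the measured TCP pose, the force, the opening and the grip force at its end, in the units of the state.
- r.get_state(): the state, without advancing time (a new reading comes with each control period).
- capture(name): name is "scene" or "side" or "wrist"; returns the picture (384x512x3 uint8, red, green, blue); there is no depth.
- camera_model(name): a dict with "camera_matrix" (3x3 intrinsics, pixels), "rvec" (rotation vector, rad) and "tvec" (3), from world to camera coordinates, as OpenCV has them. Camera axes: x right, y down, z forward; pixel columns grow to the right and rows downward; lengths in m; the calibration is good to about 2 mm. A picture is of the moment at which its call begins: read the wrist's pose just before it. camera_model takes no time and is no camera call; for the wrist camera it gives the pose at the moment of the call.
- job.close_job(): hands the job in; it is judged then, once.
The state is a dict: "time_s": time; "joints": joint angles; "qd": joint speeds; "joint_torque": joint torques, N m; "tcp_pos": TCP position; "eef_rot": TCP orientation; "contact_force": force on the tool from outside, world axes, zero at the start; "moment": the same for the moment, N m; "gripper_width": finger opening in m; "gripper_force": force on a finger pad.
Only numpy, scipy, OpenCV 4.12 (cv2) and the standard library are available. Lean on these libraries where they do the work, as an engineer would, in place of code of your own. Each camera call takes 0.05 s, during which the arm holds its last target. There are 200 camera calls.

## Working session

There is one attempt and no reset: what is moved stays moved. The work goes in short steps, Python scripts to look and compute and a tool call to move; the robot and the scene stay as the last step left them, time stands still between calls to the robot, and variables do not carry over. Pictures are saved under pics/ and viewed, at most 10 in all, crops included, and the job is handed in when it is done.

Besides the shell and the picture viewer there is one more tool, called after "Call:" in YAML: its name, and indented under it one key for each argument. drive_tool: Moves the arm, as the interface text tells. Its arguments: {"type":"object","properties":{"increments":{"type":"array"},"squeeze":{"type":"number"}},"required":["increments"]}

```bash
mkdir -p pics; cat > h.py <<'E'
import numpy as np, cv2
from plant import r, capture, camera_model, job
def cam(n):
    m=camera_model(n); K=np.array(m["camera_matrix"]); R=cv2.Rodrigues(np.array(m["rvec"],float))[0]; return K,R,np.array(m["tvec"],float).ravel()
def ray(C,uv):
    K,R,t=C; return -R.T@t, R.T@np.linalg.solve(K,[uv[0],uv[1],1])
def onz(C,uv,z):
    o,d=ray(C,uv); return o+d*(z-o[2])/d[2]
def proj(C,p):
    K,R,t=C; q=K@(R@np.array(p)+t); return q[:2]/q[2]
E
python3 - <<'E'
from h import *
a={n:capture(n) for n in("scene","side")}
for n in a: np.save(n+".npy",a[n]); C=cam(n); print(n,-C[1].T@C[2])
cv2.imwrite("pics/a.png",cv2.resize(a["scene"],(800,600))[...,::-1])
cv2.imwrite("pics/b.png",cv2.resize(a["side"],(800,600))[...,::-1])
print(r.get_state())
E
```

```text
scene [ 0.96293578 -0.55900503  0.60437159]
side [ 0.26040837 -0.49764155  0.50925575]
{'time_s': 0.1, 'joints': array([-5.40244692e+01,  2.05892029e+01,  6.41151352e-01, -1.69833075e-02,
       -7.01364271e+01, -1.65080078e+01]), 'qd': array([ 0.06684429, -0.08573093,  0.15058362,  0.01337846,  0.05099305,
        0.11133989]), 'joint_torque': array([-2.34384905e-03, -5.84161627e+01,  2.93747878e+01,  7.01560646e+00,
        1.01032850e-02, -6.46753597e-05]), 'tcp_pos': array([ 0.22481318, -0.63603426,  0.23671378]), 'eef_rot': array([ 1.79914467e+02, -8.69845861e-03, -1.60538253e+02]), 'contact_force': array([-0.46426203, -0.55943718, -0.55295637]), 'moment': array([0.01323347, 0.05354989, 0.00015855]), 'gripper_force': 0.0, 'gripper_width': 0.08769508309511759}
```

View pics/a.png

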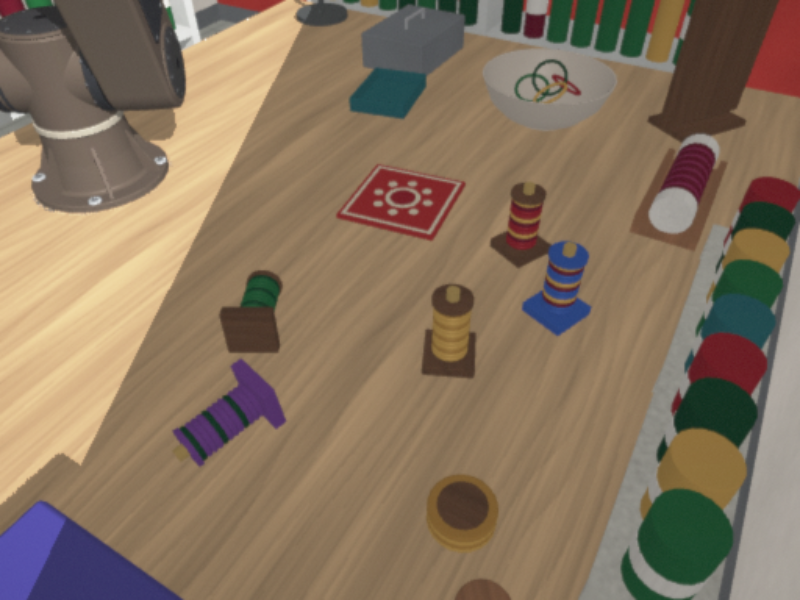

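View pics/b.png

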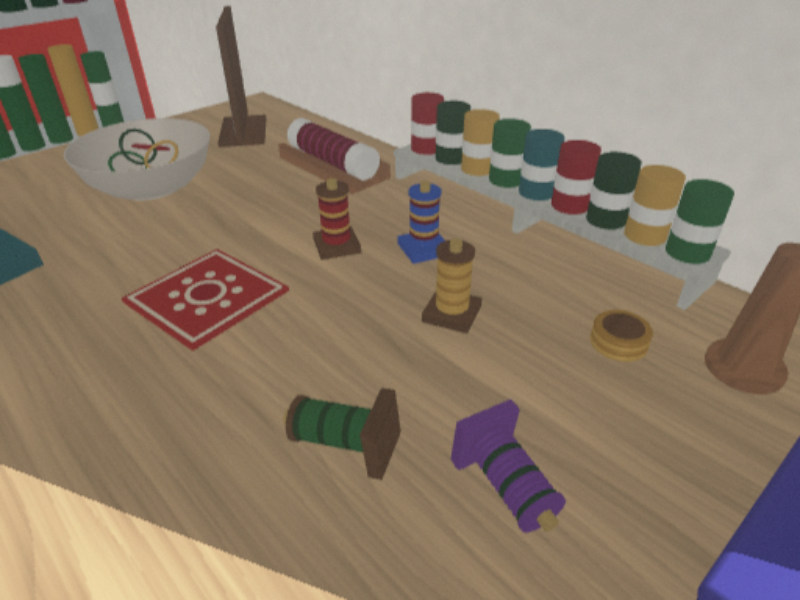

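```bash
cat > m.py <<'E'
from h import *
def blob(img,lo,hi,box,close=7):
    h=cv2.cvtColor(img,cv2.COLOR_RGB2HSV); m=cv2.inRange(h,lo,hi); k=np.zeros_like(m); x0,y0,x1,y1=[int(v*.64) for v in box]; k[y0:y1,x0:x1]=255
    m=cv2.morphologyEx(m&k,cv2.MORPH_CLOSE,np.ones((close,close)))
    return max(cv2.findContours(m,0,2)[0],key=cv2.contourArea)
if __name__=="__main__":
    for n,gb,bb in(("side",(270,370,420,490),(110,240,300,360)),("scene",(210,260,300,360),(325,155,480,245))):
        im=np.load(n+".npy"); C=cam(n)
        c=blob(im,(40,60,20),(90,255,255),gb); rc=cv2.minAreaRect(c); print(n,"green",rc)
        b=cv2.boxPoints(rc); print(np.round([onz(C,p,.029) for p in b],4).tolist(), onz(C,rc[0],.029))
        c=blob(im,(0,120,60),(8,255,255),bb,15)
        q=cv2.approxPolyDP(cv2.convexHull(c),6,True)[:,0]; P=np.array([onz(C,p,.008) for p in q]); print("board",q.tolist(),np.round(P,4).tolist(),P.mean(0))
    im=np.load("side.npy"); cv2.imwrite("pics/c.png",cv2.resize(im[225:350,165:370],None,fx=3.5,fy=3.5,interpolation=cv2.INTER_CUBIC)[...,::-1])
E
python3 m.py
```

```text
side green ((210.7884521484375, 270.5577392578125), (46.87175369262695, 27.456260681152344), 11.309932708740234)
[[0.4486, -0.1256, 0.029], [0.4899, -0.0824, 0.029], [0.5344, -0.1539, 0.029], [0.4911, -0.191, 0.029]] [ 0.49053709 -0.13942362  0.029     ]
board [[184, 183], [124, 223], [78, 192], [139, 160]] [[0.6161, 0.1256, 0.008], [0.4498, 0.0944, 0.008], [0.4244, 0.2611, 0.008], [0.5908, 0.2865, 0.008]] [0.52027912 0.19190943 0.008     ]
scene green ((166.19078063964844, 186.18453979492188), (23.670433044433594, 20.724111557006836), 2.862405300140381)
[[0.4737, -0.1603, 0.029], [0.4316, -0.1082, 0.029], [0.4803, -0.0853, 0.029], [0.5196, -0.1384, 0.029]] [ 0.47692818 -0.12375078  0.029     ]
board [[297, 117], [276, 153], [215, 138], [241, 105]] [[0.5926, 0.2872, 0.008], [0.6173, 0.1186, 0.008], [0.4511, 0.0967, 0.008], [0.4254, 0.2654, 0.008]] [0.52161431 0.19196021 0.008     ]
```

View pics/c.png

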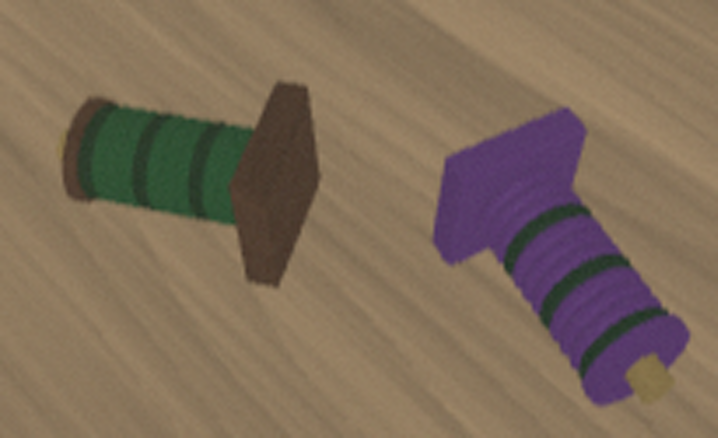

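```bash
python3 - <<'E'
from h import *
C=cam("side"); f=lambda x,y:(165+x/3.5,225+y/3.5)
a=onz(C,f(103,152),.0253); b=onz(C,f(244,175),.032); d=a-b
print("axis side",a,b,np.linalg.norm(d),np.degrees(np.arctan2(d[1],d[0])))
D=cam("scene"); im=np.load("scene.npy")
k=blob=None
from m import blob
c=blob(im,(0,40,15),(19,255,105),(212,298,290,362),3); q=cv2.approxPolyDP(cv2.convexHull(c),2,True)[:,0]; print(q.tolist())
for p in q: print(p, onz(D,p,.001), onz(D,p,.067))
# knob + disc in scene
c=blob(im,(40,60,20),(90,255,255),(210,260,300,360)); print(cv2.boundingRect(c))
o,dd=ray(D,(166,186)); 
cv2.imwrite("pics/d.png",cv2.resize(im[160:240,125:205],None,fx=7,fy=7,interpolation=cv2.INTER_CUBIC)[...,::-1])
E
```

```text
axis side [ 0.47506237 -0.11398892  0.0253    ] [ 0.51175603 -0.17595317  0.032     ] 0.07232484083180757 120.63294243514615
[[141, 198], [174, 197], [178, 215], [177, 225], [147, 225]]
[141 198] [ 0.429489   -0.15986427  0.001     ] [ 0.48784025 -0.20352442  0.067     ]
[174 197] [ 0.49101574 -0.12142982  0.001     ] [ 0.54263687 -0.16929413  0.067     ]
[178 215] [ 0.53267243 -0.159879    0.001     ] [ 0.57973692 -0.20353753  0.067     ]
[177 225] [ 0.54844247 -0.18303992  0.001     ] [ 0.59378196 -0.22416498  0.067     ]
[147 225] [ 0.49464362 -0.21362968  0.001     ] [ 0.54586791 -0.25140868  0.067     ]
(154, 176, 25, 22)
```

View pics/d.png

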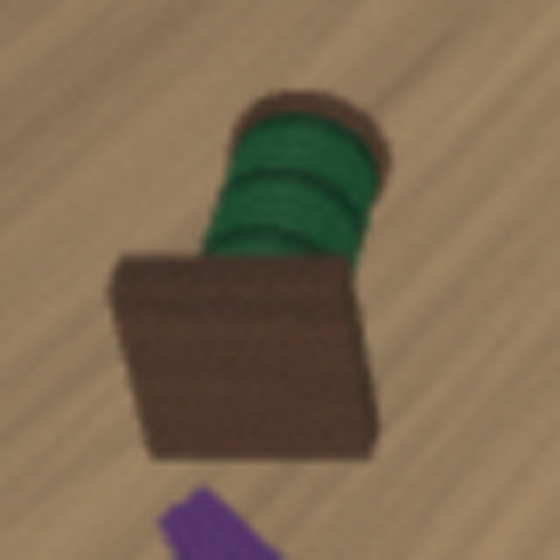

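The possible targets (pixels in the 800x600 views) are:

- Dark base with green bangles, toppled, at scene (255,310) / side (345,430).
- Purple look-alike with green stripes at scene (230,415) / side (505,465).
- Upright gold at scene (450,330), red at scene (523,222) and blue at scene (560,285).

The close crops show a dark brown base, a green pack and a dark disc with the knob pointing away, so the first one is the green stand. Its axis heading is about 120°, and the grip point (s≈77 mm) is near (0.484,-0.131). The board centre is near (0.521,0.192).

Call:
drive_tool:
  increments:
    - [[1,-0.35,0.33,0,-0.029],[1,-0.7,0.66,0,-0.058],[1,-1,0.94,0,-0.087],[1,-1,0.94,0,-0.116],[1,-1,0.94,0,-0.145]]

```text
time_s: 0.72
tcp_pos: [0.301, -0.4892, 0.2376]
eef_rot: [-180.0, 0.0, -107.9]
contact_force: [0.1, -0.1, -0.4]
gripper_width: 0.0874
gripper_force: 0.0
```

```bash
cat > go.py <<'E'
import sys
from h import *
from scipy.spatial.transform import Rotation as Ro
def go(x,y,z,yaw):
    s=r.get_state(); R=Ro.from_euler("xyz",s["eef_rot"],degrees=True).as_matrix()
    t=R.T@(np.array([x,y,z])-s["tcp_pos"])/.12
    print("t",round(s["time_s"],2),"tcp",s["tcp_pos"].round(4),s["eef_rot"].round(2),"w",round(s["gripper_width"],4),"F",s["contact_force"].round(1),"J",s["joints"].round(0)); print("units",t.round(3),"turn",round(-((yaw-s["eef_rot"][2]+180)%360-180)/360,4))
if __name__=="__main__": go(*map(float,sys.argv[1:5]))
E
python3 go.py .484 -.1315 .2 -60
```

```text
t 0.72 tcp [ 0.301  -0.4892  0.2376] [-1.7999e+02  1.0000e-02 -1.0789e+02] w 0.0874 F [ 0.1 -0.1 -0.4] J [-39.  11. -12.  -0. -67.  21.]
units [-3.305 -0.536  0.314] turn -0.133
```

Call:
drive_tool:
  increments:
    - [[1,-0.33,-0.06,0.03,0],[1,-0.67,-0.12,0.06,0],[1,-1,-0.18,0.09,0]]

```text
time_s: 1.1
tcp_pos: [0.3589, -0.3817, 0.2263]
eef_rot: [180.0, 0.0, -108.4]
contact_force: [1.7, -1.2, 0.6]
gripper_width: 0.0875
gripper_force: 0.0
```

Call:
drive_tool:
  increments:
    - [[1,-0.33,-0.06,0.03,0],[1,-0.67,-0.12,0.06,0],[1,-1,-0.18,0.09,0]]

```text
time_s: 1.48
tcp_pos: [0.4173, -0.2745, 0.2157]
eef_rot: [180.0, 0.0, -108.3]
contact_force: [-0.2, -0.3, 0.2]
gripper_width: 0.0878
gripper_force: 0.0
```

Call:
drive_tool:
  increments:
    - [[1,-0.33,-0.04,0.03,-0.029],[1,-0.67,-0.08,0.06,-0.058],[1,-1,-0.12,0.09,-0.087],[1,-1,-0.12,0.09,-0.116],[1,-1,-0.12,0.09,-0.133]]

```text
time_s: 2.1
tcp_pos: [0.4684, -0.1657, 0.2048]
eef_rot: [180.0, 0.0, -60.1]
contact_force: [-0.4, -0.2, 0.2]
gripper_width: 0.0877
gripper_force: 0.0
```

```bash
python3 - <<'E'
from h import *
from go import go
C=cam("wrist"); im=capture("wrist"); np.save("w1.npy",im)
cv2.imwrite("pics/e.png",cv2.resize(im,(800,600))[...,::-1])
go(.484,-.1315,.2,-60)
np.savez("w1cam.npz",K=C[0],R=C[1],t=C[2])
for s in (0,16,77,100,118): 
    p=np.array([.521,-.1965,.034])+s/1000*np.array([-.498,.863,-.087]); print(s,proj(C,p)*800/512)
E
```

```text
t 2.15 tcp [ 0.4683 -0.1659  0.2049] [ 1.7997e+02  3.0000e-02 -5.9900e+01] w 0.0873 F [ 0.   0.4 -0.6] J [  3.   5. -24.  -0. -61.  27.]
units [-0.183 -0.257  0.04 ] turn 0.0003
0 [347.02898403 180.54788857]
16 [347.93680781 207.70313989]
77 [351.13482876 303.3638455 ]
100 [352.24288082 336.50841956]
118 [353.07632271 361.43872502]
```

View pics/e.png

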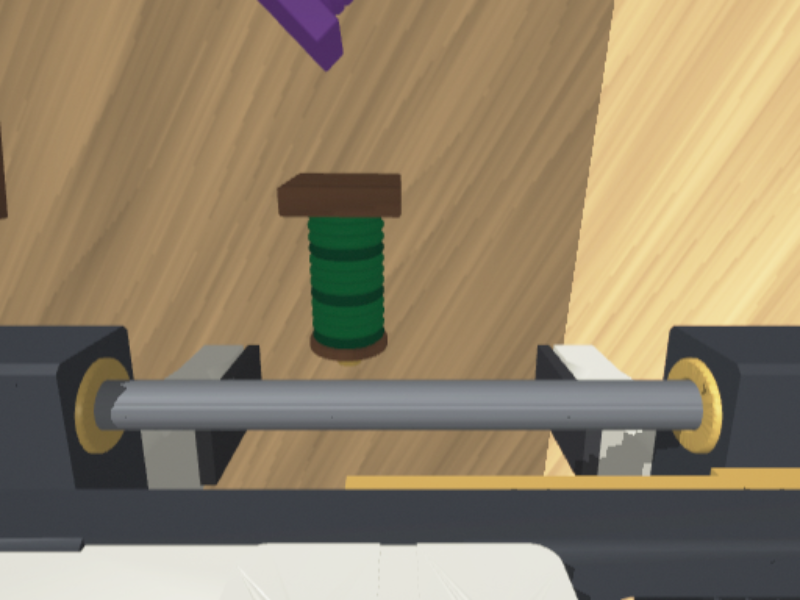

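```bash
python3 - <<'E'
from h import *
d=np.load("w1cam.npz"); C=(d["K"],d["R"],d["t"]); print("campos",-C[1].T@C[2], "fwd",C[1][2])
o=np.array([.521,-.1965]); h=np.array([-.5,.866]); l=np.array([.866,.5])
f=lambda n,u,v,z:print(n,(p:=onz(C,(u*.64,v*.64),z)).round(4),"s",((p[:2]-o)@h).round(4),"lat",((p[:2]-o)@l).round(4))
f("disc far arc top s106 horiz",349,358,.025)
f("green/disc top s100",350,345,.048)
f("base edge 216 s16 top",340,216,.066)
f("base edge 188 s0 top",350,188,.067)
f("base L",278,216,.066); f("base R",401,216,.066)
f("pack L s~25",308,225,.031);f("pack R",384,225,.031)
f("pack L s~95",313,330,.026);f("pack R",384.5,330,.026)
E
```

```text
campos [ 0.50206605 -0.22240877  0.352087  ] fwd [-0.12525349  0.21538765 -0.96846256]
disc far arc top s106 horiz [ 0.4659 -0.0959  0.025 ] s 0.1146 lat 0.0025
green/disc top s100 [ 0.4719 -0.1125  0.048 ] s 0.0973 lat -0.0005
base edge 216 s16 top [ 0.5135 -0.1808  0.066 ] s 0.0173 lat 0.0013
base edge 188 s0 top [ 0.5158 -0.1966  0.067 ] s 0.0025 lat -0.0045
base L [ 0.5424 -0.1643  0.066 ] s 0.0172 lat 0.0346
base R [ 0.485  -0.1972  0.066 ] s 0.0174 lat -0.0315
pack L s~25 [ 0.5291 -0.1613  0.031 ] s 0.0264 lat 0.0246
pack R [ 0.4892 -0.1842  0.031 ] s 0.0265 lat -0.0214
pack L s~95 [ 0.4954 -0.1017  0.026 ] s 0.0949 lat 0.0252
pack R [ 0.4553 -0.1247  0.026 ] s 0.095 lat -0.021
```

The wrist view shows the green pack centred at column 347, running straight down the image, with the base at rows 174-216 and the disc at 340-358. The axis is aligned with the jaws. The refined grip point is (0.485,-0.1305).

Call:
drive_tool:
  increments:
    - [[1,-0.1,-0.14,0.2,0],[1,-0.186,-0.268,0.5,0],[1,-0.186,-0.268,0.8,0],[1,-0.186,-0.268,0.8,0]]

```text
time_s: 2.65
tcp_pos: [0.4832, -0.1312, 0.1069]
eef_rot: [179.7, 0.2, -60.5]
contact_force: [0.0, -0.2, 0.5]
gripper_width: 0.0874
gripper_force: 0.0
```

```bash
python3 go.py .485 -.1305 .019 -60
```

```text
t 2.65 tcp [ 0.4832 -0.1312  0.1069] [ 1.797e+02  1.500e-01 -6.055e+01] w 0.0874 F [ 0.  -0.2  0.5] J [  7.  12. -31.  -0. -48.  22.]
units [ 0.004 -0.02   0.732] turn -0.0015
```

Call:
drive_tool:
  increments:
    - [[1,0.004,-0.02,0.25,0],[1,0.004,-0.02,0.5,0],[1,0.004,-0.02,0.68,0],[1,0.004,-0.02,0.732,0],[1,0.004,-0.02,0.732,0]]

```text
time_s: 3.28
tcp_pos: [0.4884, -0.1305, 0.0222]
eef_rot: [-180.0, -0.0, -60.5]
contact_force: [0.4, -0.5, 0.1]
gripper_width: 0.0877
gripper_force: 0.0
```

Call:
drive_tool:
  increments:
    - [[-0.2,0,0,0,0],[-0.5,0,0,0,0],[-0.5,0,0,0,0],[-0.5,0,0,0,0],[-0.5,0,0,0,0]]
  squeeze: 12

```text
time_s: 3.9
tcp_pos: [0.4873, -0.1304, 0.0213]
eef_rot: [180.0, 0.0, -60.5]
contact_force: [-2.0, 0.6, 2.4]
gripper_width: 0.0455
gripper_force: 12.0
```

Call:
drive_tool:
  increments:
    - [[-0.5,0,0,-0.06,0],[-0.5,0,0,-0.14,0],[-0.5,0,0,-0.22,0],[-0.5,0,0,-0.3,0],[-0.5,0,0,-0.38,0]]

```text
time_s: 4.53
tcp_pos: [0.4877, -0.1303, 0.0677]
eef_rot: [-180.0, -0.0, -60.5]
contact_force: [-0.3, 0.1, -3.8]
gripper_width: 0.0461
gripper_force: 12.0
```

Call:
drive_tool:
  increments:
    - [[-0.5,0,0,-0.1,0],[-0.5,0,0,-0.2,0],[-0.5,0,0,-0.3,0],[-0.5,0,0,-0.4,0],[-0.5,0,0,-0.5,0]]

```text
time_s: 5.15
tcp_pos: [0.4877, -0.1304, 0.1278]
eef_rot: [-180.0, -0.0, -60.5]
contact_force: [0.2, -0.3, -2.8]
gripper_width: 0.046
gripper_force: 12.0
```

```bash
python3 - <<'E'
from h import *
from go import go
im=capture("side"); w=capture("wrist"); np.save("s2.npy",im)
cv2.imwrite("pics/f.png",cv2.resize(np.vstack([im[130:370,120:420],cv2.resize(w,(300,225))]),None,fx=1.25,fy=1.25)[...,::-1])
go(.521,.192,.13,-60)
E
```

```text
t 5.25 tcp [ 0.4886 -0.1304  0.1285] [-1.7987e+02 -7.0000e-02 -6.0440e+01] w 0.046 F [ 1.  -0.4 -3.5] J [  7.  10. -29.   0. -50.  22.]
units [-2.204 -1.56  -0.012] turn -0.0012
```

View pics/f.png

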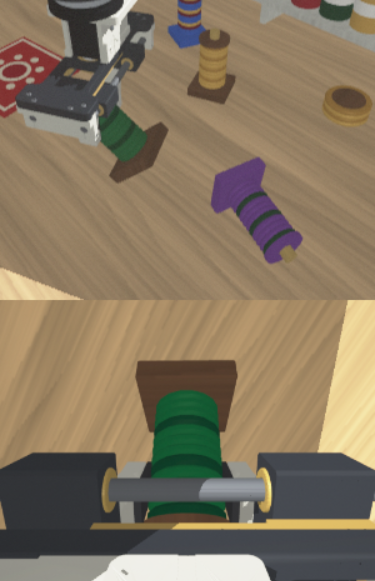

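```bash
python3 - <<'E'
from h import *
C=cam("scene")
for n,p in dict(gold=(449,357),red=(520,247),blue=(557,312)).items(): print(n,onz(C,np.array(p)*.64,.016).round(3))
E
```

```text
gold [ 0.755 -0.092  0.016]
red [0.749 0.158 0.016]
blue [0.845 0.052 0.016]
```

Call:
drive_tool:
  increments:
    - [[-0.5,-0.1,-0.07,0,0],[-0.5,-0.3,-0.21,0,0],[-0.5,-0.5,-0.35,0,0],[-0.5,-0.7,-0.5,0,0]]

```text
time_s: 5.75
tcp_pos: [0.498, -0.0263, 0.1264]
eef_rot: [179.9, 0.0, -60.5]
contact_force: [0.9, 0.1, -2.4]
gripper_width: 0.046
gripper_force: 12.0
```

Call:
drive_tool:
  increments:
    - [[-0.5,-0.2,-0.14,0,0],[-0.5,-0.4,-0.28,0,0],[-0.5,-0.6,-0.42,0,0],[-0.5,-0.8,-0.56,0,0],[-0.5,-1,-0.71,0,0]]

```text
time_s: 6.38
tcp_pos: [0.5128, 0.1202, 0.1263]
eef_rot: [179.9, 0.0, -60.4]
contact_force: [0.7, 0.4, -2.7]
gripper_width: 0.0456
gripper_force: 12.0
```

```bash
python3 go.py .521 .192 .125 -60
```

```text
t 6.38 tcp [0.5128 0.1202 0.1263] [ 1.7994e+02  1.0000e-02 -6.0440e+01] w 0.0456 F [ 0.7  0.4 -2.7] J [ 35.  13. -27.  -0. -51.  -5.]
units [-0.487 -0.354  0.011] turn -0.0012
```

Call:
drive_tool:
  increments:
    - [[-0.5,-0.2,-0.14,0.05,0],[-0.5,-0.4,-0.28,0.1,0],[-0.5,-0.487,-0.354,0.16,0],[-0.5,-0.487,-0.354,0.18,0]]

```text
time_s: 6.88
tcp_pos: [0.521, 0.1912, 0.1042]
eef_rot: [179.9, -0.0, -60.4]
contact_force: [-0.0, -0.9, -3.1]
gripper_width: 0.0461
gripper_force: 12.0
```

Call:
drive_tool:
  increments:
    - [[-0.5,0,0,0,0],[-0.5,0,0,0,0],[-0.5,0,0,0,0]]
  squeeze: 7

```text
time_s: 7.25
tcp_pos: [0.5216, 0.19, 0.1056]
eef_rot: [-180.0, 0.0, -60.5]
contact_force: [-0.2, -0.5, -3.3]
gripper_width: 0.0461
gripper_force: 7.2
```

Call:
drive_tool:
  increments:
    - [[-0.5,0,0,0,0],[-0.5,0,0,0,0],[-0.5,0,0,0,0]]
  squeeze: 5

```text
time_s: 7.62
tcp_pos: [0.5215, 0.1904, 0.1054]
eef_rot: [-180.0, 0.0, -60.5]
contact_force: [-0.1, -0.1, -2.6]
gripper_width: 0.0456
gripper_force: 5.3
```

```bash
python3 - <<'E'
from h import *
from go import go
im=capture("side"); w=capture("wrist"); s=capture("scene")
cv2.imwrite("pics/g.png",np.hstack([cv2.resize(im[80:260,50:275],(400,320)),cv2.resize(s[60:220,180:380],(400,320))])[...,::-1])
np.save("w3.npy",w); go(.521,.192,.08,-60)
E
```

```text
t 7.78 tcp [0.5215 0.1905 0.1053] [-180.     -0.    -60.45] w 0.046 F [ 0.1 -0.5 -3.5] J [ 40.  16. -24.   0. -49. -11.]
units [-0.013 -0.002  0.211] turn -0.0012
```

View pics/g.png

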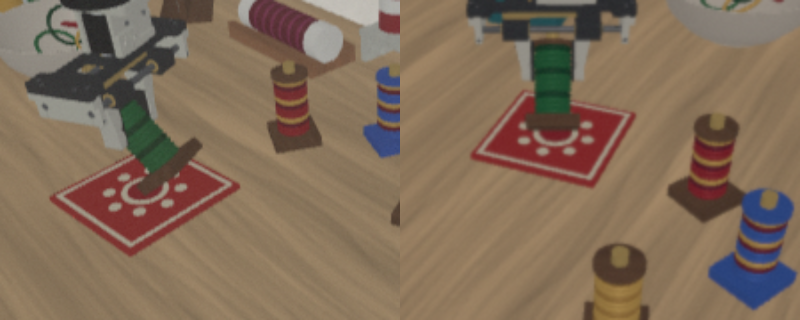

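```bash
python3 - <<'E'
from h import *
S=cam("side");C=cam("scene")
g=np.array([.5215,.1905,.1133])
for th in (0,10,15,20,25,30,35,40,45):
    t=np.radians(th); d=np.array([.5*np.sin(t),-.866*np.sin(t),-np.cos(t)])
    c=g+.069*d; a=proj(S,c);b=proj(C,c); print(th,((a-[50,80])*400/225).round(),((b-[180,60])*2+[400,0]).round())
E
```

```text
0 [141. 168.] [554. 111.]
10 [150. 169.] [553. 116.]
15 [154. 169.] [553. 118.]
20 [157. 168.] [553. 119.]
25 [161. 167.] [553. 120.]
30 [164. 166.] [553. 120.]
35 [168. 165.] [553. 120.]
40 [171. 163.] [553. 120.]
45 [173. 161.] [553. 119.]
```

Call:
drive_tool:
  increments:
    - [[-0.5,0,0,0.05,0],[-0.5,0,0,0.1,0],[-0.5,0,0,0.15,0],[-0.5,0,0,0.15,0]]
  squeeze: 4

```text
time_s: 8.28
tcp_pos: [0.5211, 0.1902, 0.0865]
eef_rot: [179.9, -0.0, -60.5]
contact_force: [-0.3, 1.1, -3.0]
gripper_width: 0.0457
gripper_force: 4.4
```

Call:
drive_tool:
  increments:
    - [[-0.5,0,0,0,0],[-0.5,0,0,0,0],[-0.5,0,0,0,0]]
  squeeze: 3.3

```text
time_s: 8.65
tcp_pos: [0.5217, 0.1906, 0.0876]
eef_rot: [-180.0, 0.0, -60.4]
contact_force: [-0.5, -0.2, -2.1]
gripper_width: 0.046
gripper_force: 3.6
```

```bash
python3 - <<'E'
from h import *
from go import go
im=capture("side"); go(.521,.192,.08,-60); np.save("s4.npy",im)
cv2.imwrite("pics/i.png",cv2.resize(im[80:260,50:275],(600,480))[...,::-1])
E
```

```text
t 8.7 tcp [0.5217 0.1906 0.0876] [-179.97    0.    -60.45] w 0.0459 F [-0.3 -0.  -2.2] J [ 40.  18. -25.   0. -47. -11.]
units [-0.013 -0.001  0.063] turn -0.0013
```

View pics/i.png

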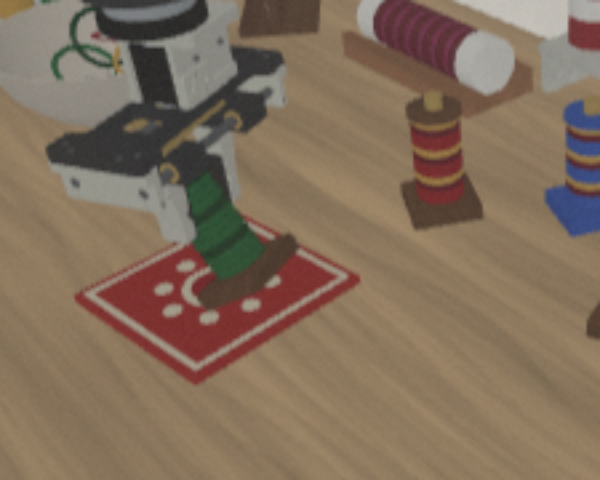

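The side view shows the stand tilted about 30°, with its base edge just above or touching the board. I'll back off along -x, touch that edge down, then swing the gripper over it so the base rotates flat.

Call:
drive_tool:
  increments:
    - [[-0.5,0,0,-0.08,0],[-0.5,-0.1,0,-0.08,0],[-0.5,-0.23,0,-0.08,0],[-0.5,-0.35,0,-0.06,0],[-0.5,-0.35,0,-0.02,0]]
  squeeze: 5

```text
time_s: 9.32
tcp_pos: [0.5002, 0.2284, 0.0896]
eef_rot: [-180.0, 0.0, -60.3]
contact_force: [1.1, -0.6, -3.4]
gripper_width: 0.046
gripper_force: 5.4
```

Call:
drive_tool:
  increments:
    - [[-0.5,0,0,0.01,0],[-0.5,0,0,0.02,0],[-0.5,0,0,0.02,0]]

```text
time_s: 9.7
tcp_pos: [0.5008, 0.2266, 0.0875]
eef_rot: [180.0, -0.0, -60.5]
contact_force: [-2.8, -1.6, 2.1]
gripper_width: 0.0457
gripper_force: 5.2
```

```bash
python3 - <<'E'
from h import *
from go import go
im=capture("side"); go(.521,.192,.08,-60); np.save("s5.npy",im)
cv2.imwrite("pics/j.png",cv2.resize(im[110:260,50:237],(748,600),interpolation=cv2.INTER_CUBIC)[...,::-1])
E
```

```text
t 9.75 tcp [0.5008 0.2266 0.0875] [ 1.7999e+02 -1.0000e-02 -6.0480e+01] w 0.0461 F [-2.7 -0.1  2.6] J [ 45.  17. -26.   0. -47. -15.]
units [ 0.334 -0.004  0.063] turn -0.0013
```

View pics/j.png

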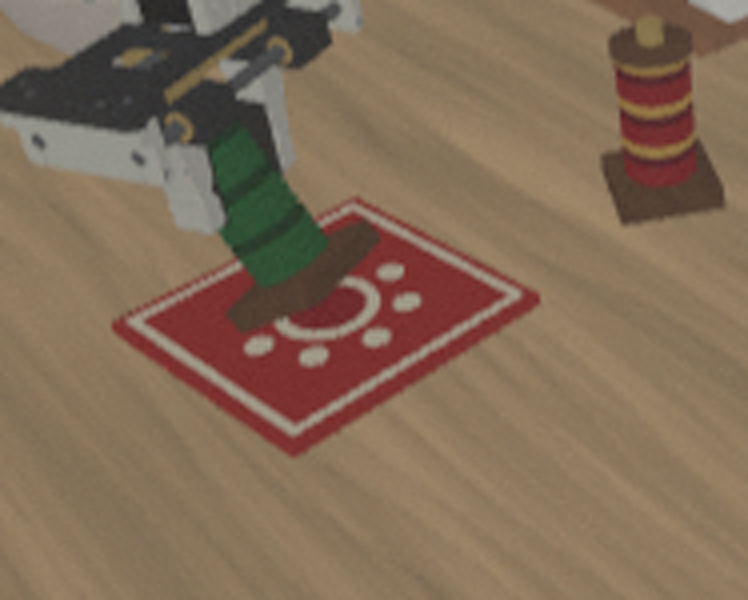

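The crop shows the lower base edge on the board near (235,325), with the stand leaning the other way and force confirming contact. Now I'll swing over that edge.

Call:
drive_tool:
  increments:
    - [[-0.5,0.05,0,0,0],[-0.5,0.1,0,0,0],[-0.5,0.15,0,0.005,0],[-0.5,0.2,0,0.012,0]]

```text
time_s: 10.25
tcp_pos: [0.5133, 0.2057, 0.0863]
eef_rot: [-180.0, -0.0, -60.5]
contact_force: [-1.2, -0.1, 6.1]
gripper_width: 0.0459
gripper_force: 5.4
```

Call:
drive_tool:
  increments:
    - [[-0.5,0.05,0,0.012,0],[-0.5,0.09,0,0.026,0],[-0.5,0.13,0,0.04,0]]

```text
time_s: 10.62
tcp_pos: [0.5213, 0.1919, 0.0817]
eef_rot: [-179.9, -0.0, -60.4]
contact_force: [-0.6, -3.4, 6.8]
gripper_width: 0.0456
gripper_force: 5.3
```

```bash
python3 - <<'E'
from h import *
from go import go
im=capture("side"); s=capture("scene"); go(.521,.192,.08,-60)
cv2.imwrite("pics/k.png",np.hstack([cv2.resize(im[110:260,50:237],(400,320),interpolation=2),cv2.resize(s[60:160,190:315],(400,320),interpolation=2)])[...,::-1])
E
```

```text
t 10.72 tcp [0.5214 0.1916 0.0817] [-1.7995e+02 -5.0000e-02 -6.0470e+01] w 0.0456 F [ 0.1 -3.1  7. ] J [ 40.  18. -26.   0. -46. -11.]
units [-0.004  0.001  0.014] turn -0.0013
```

View pics/k.png

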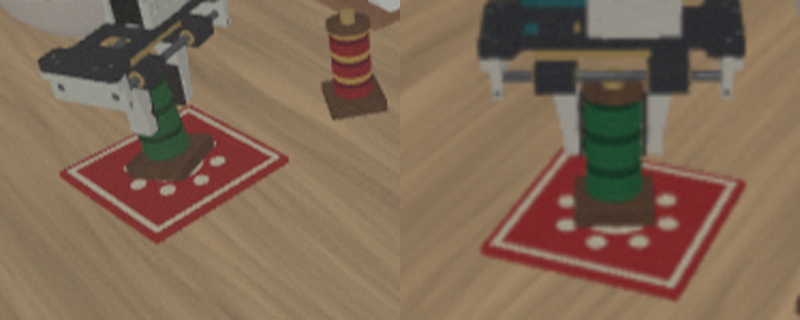

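Call:
drive_tool:
  increments:
    - [[-0.5,0.04,0,0.005,0],[-0.5,0.08,0,0.01,0],[-0.5,0.11,0,0.02,0],[-0.5,0.11,0,0.02,0]]

```text
time_s: 11.22
tcp_pos: [0.5271, 0.1809, 0.0784]
eef_rot: [180.0, -0.0, -60.5]
contact_force: [0.7, -1.3, -0.4]
gripper_width: 0.0455
gripper_force: 4.9
```

```bash
python3 - <<'E'
from h import *
from go import go
im=capture("side"); s=capture("scene"); go(.521,.192,.08,-60)
np.save("s6.npy",im);np.save("c6.npy",s)
def axis(img,box,n):
    from m import blob
    C=cam(n); c=blob(img,(40,60,20),(90,255,255),box); m=np.zeros(img.shape[:2],np.uint8); cv2.drawContours(m,[c],-1,255,-1)
    ys,xs=np.nonzero(m); rows=np.unique(ys)[2:-2]; mid=[(xs[ys==y].min()+xs[ys==y].max())/2 for y in rows]
    return rows[[0,-1]],np.polyfit(rows,mid,1)
print(axis(s,(470,130,640,330) if 0 else (340,120,480,210),"scene"))
g=np.array(r.get_state()["tcp_pos"]); C=cam("scene")
for th in(-10,0,10):
    t=np.radians(th);d=np.array([.5*np.sin(t),-.866*np.sin(t),-np.cos(t)]); 
    for n in("scene","side"):
        a,b=proj(cam(n),g-.03*-d*0+d*.0),proj(cam(n),g+.06*d); print(th,n,a.round(1),b.round(1))
cv2.imwrite("pics/l.png",np.hstack([cv2.resize(im[110:235,60:216],(400,320),interpolation=2),cv2.resize(s[60:160,190:315],(400,320),interpolation=2)])[...,::-1])
E
```

```text
t 11.32 tcp [0.5269 0.1811 0.0786] [180.     0.   -60.46] w 0.0458 F [ 0.2 -0.   0.2] J [ 39.  19. -26.  -0. -46. -10.]
units [-0.103 -0.002 -0.012] turn -0.0013
(array([ 97, 123]), array([1.49572650e-02, 2.54688034e+02]))
-10 scene [256.6 106.4] [256.9 123.9]
-10 side [130.6 162.1] [131.9 183.7]
0 scene [256.6 106.4] [256.8 126.4]
0 side [130.6 162.1] [136.1 184.8]
10 scene [256.6 106.4] [256.8 128.4]
10 side [130.6 162.1] [140.1 185.2]
```

View pics/l.png

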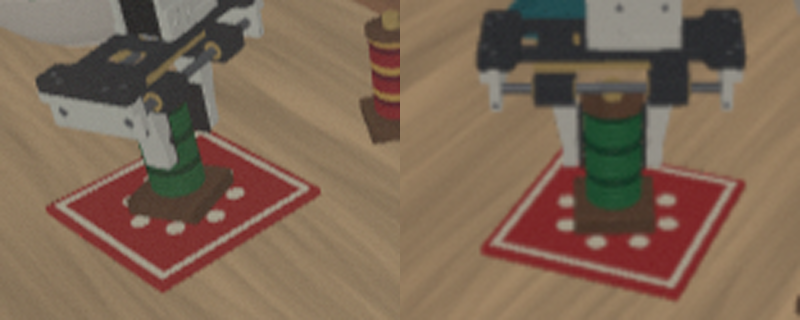

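I've now used up my picture views (one too many: 11 instead of 10), so from here I'll check by numbers only. The stand looks upright and is about 13 mm off centre along tool x. I'll lift it a few mm, centre it and set it down.

Call:
drive_tool:
  increments:
    - [[-0.5,0,0,0,0],[-0.5,0,0,-0.03,0],[-0.5,0,0,-0.06,0],[-0.5,-0.05,0,-0.06,0],[-0.5,-0.103,0,-0.06,0]]
  squeeze: 8

```text
time_s: 11.95
tcp_pos: [0.5204, 0.1922, 0.0859]
eef_rot: [180.0, 0.0, -60.5]
contact_force: [-0.3, -0.5, -3.2]
gripper_width: 0.0454
gripper_force: 7.6
```

Call:
drive_tool:
  increments:
    - [[-0.5,0,0,0,0],[-0.5,0,0,0.015,0],[-0.5,0,0,0.03,0],[-0.5,0,0,0.045,0],[-0.5,0,0,0.055,0]]
  squeeze: 5

```text
time_s: 12.58
tcp_pos: [0.5213, 0.1913, 0.0802]
eef_rot: [-180.0, -0.1, -60.4]
contact_force: [-0.9, -4.5, 8.5]
gripper_width: 0.0455
gripper_force: 5.3
```

Call:
drive_tool:
  increments:
    - [[-0.5,0,0,0.01,0],[-0.5,0,0,0.015,0],[-0.5,0,0,0.02,0]]

```text
time_s: 12.95
tcp_pos: [0.5212, 0.1912, 0.0777]
eef_rot: [-180.0, -0.0, -60.4]
contact_force: [-0.9, -3.7, 6.6]
gripper_width: 0.0451
gripper_force: 5.8
```

```bash
cat > chk.py <<'E'
from h import *
from go import go
from m import blob
go(.521,.192,.08,-60)
for n,box in(("side",(170,230,400,330)),("scene",(340,120,470,235))):
    im=capture(n); C=cam(n)
    # dark brown base: low value, low-ish sat, hue brown
    c=blob(im,(0,40,15),(19,185,100),box,3); q=cv2.approxPolyDP(cv2.convexHull(c),1.5,True)[:,0]
    print(n,"dark",cv2.boundingRect(c),q.tolist())
    t=np.radians(30); e=np.array([np.cos(t),np.sin(t),0])*.033; f=np.array([-np.sin(t),np.cos(t),0])*.033; s=r.get_state()["tcp_pos"]
    print(" pred",[proj(C,np.array([s[0],s[1],z])+a*e+b*f).round().astype(int).tolist() for z in(.008,.024) for a,b in((1,1),(1,-1),(-1,-1),(-1,1))])
E
python3 chk.py
```

```text
t 12.95 tcp [0.5212 0.1912 0.0777] [-1.7999e+02 -5.0000e-02 -6.0450e+01] w 0.0451 F [-0.9 -3.7  6.6] J [ 40.  18. -26.   0. -45. -11.]
units [-0.007 -0.002 -0.019] turn -0.0012
side dark (109, 173, 41, 22) [[148, 173], [149, 179], [136, 194], [111, 193], [109, 187], [116, 178], [138, 173]]
 pred [[128, 177], [153, 182], [138, 199], [111, 194], [126, 172], [152, 176], [136, 193], [110, 188]]
scene dark (244, 109, 26, 22) [[266, 109], [269, 123], [268, 130], [244, 129], [244, 115]]
 pred [[269, 120], [270, 134], [244, 135], [245, 120], [269, 115], [270, 129], [244, 130], [245, 115]]
```

Call:
drive_tool:
  increments:
    - [[-0.5,0,0,-0.04,0],[-0.5,0,0,-0.1,0],[-0.5,0,0,-0.14,0],[-0.5,-0.07,0,-0.14,0],[-0.5,-0.12,0,-0.14,0]]
  squeeze: 8

```text
time_s: 13.68
tcp_pos: [0.5133, 0.2049, 0.0936]
eef_rot: [180.0, 0.0, -60.5]
contact_force: [1.1, -0.1, -2.5]
gripper_width: 0.045
gripper_force: 8.8
```

```bash
python3 chk.py
```

```text
t 13.68 tcp [0.5133 0.2049 0.0936] [ 1.800e+02  1.000e-02 -6.045e+01] w 0.045 F [ 1.1 -0.1 -2.5] J [ 42.  17. -25.  -0. -47. -13.]
units [ 0.125 -0.003  0.113] turn -0.0013
side dark (108, 166, 35, 23) [[141, 167], [142, 172], [127, 188], [108, 186], [108, 174], [130, 166]]
 pred [[122, 176], [147, 181], [131, 198], [105, 192], [120, 171], [145, 175], [130, 192], [103, 187]]
scene dark (244, 106, 26, 17) [[268, 107], [268, 121], [253, 122], [244, 120], [245, 107]]
 pred [[269, 117], [269, 131], [244, 131], [245, 117], [269, 112], [270, 126], [244, 126], [245, 112]]
```

```bash
cat > tilt.py <<'E'
from h import *
def P(n): K,R,t=cam(n); return K@np.c_[R,t]
def tilt(side,scene,tcp):
    X=cv2.triangulatePoints(P("side"),P("scene"),np.array(side,float).T,np.array(scene,float).T); X=(X[:3]/X[3]).T; print(X.round(4).tolist(), "len",np.linalg.norm(X[0]-X[1]).round(4))
    d=X.mean(0)-np.array(tcp)-[0,0,.008]; a=d[:2]@[.493,-.87]; b=-d[2]; s=np.sqrt(max(a*a+b*b-.033**2,0)); 
    print("a,b",a.round(4),b.round(4),"s",s.round(4),"tilt",np.degrees(np.arctan2(a,b)-np.arctan2(.033,s)).round(1))
if __name__=="__main__":
    tilt([(127,188),(142,172)],[(244,120.5),(268,121.5)],(.5133,.2049,.0936))
    tilt([(136,194),(149,179)],[(244,129.5),(268.5,130)],(.5212,.1912,.0777))
E
python3 tilt.py
```

```text
[[0.4984, 0.1636, 0.0357], [0.5527, 0.1945, 0.0344]] len 0.0625
a,b 0.0285 0.0666 s 0.0645 tilt -3.9
[[0.5082, 0.147, 0.0223], [0.5605, 0.1833, 0.0171]] len 0.0638
a,b 0.0292 0.066 s 0.0642 tilt -3.4
```

```bash
python3 - <<'E'
from h import *
s=capture("scene"); im=capture("side")
print("scene col256",[(y,*s[y,256].tolist()) for y in range(108,134,1)])
print("side col128",[(y,*im[y,128].tolist()) for y in range(176,204,1)])
E
```

```text
scene col256 [(108, 31, 78, 48), (109, 31, 77, 48), (110, 33, 79, 50), (111, 29, 76, 46), (112, 31, 75, 48), (113, 32, 76, 46), (114, 45, 70, 45), (115, 72, 58, 44), (116, 75, 55, 43), (117, 75, 56, 44), (118, 70, 51, 38), (119, 71, 54, 43), (120, 73, 53, 42), (121, 78, 52, 43), (122, 92, 38, 37), (123, 108, 31, 36), (124, 110, 33, 39), (125, 109, 31, 38), (126, 110, 30, 38), (127, 109, 29, 39), (128, 110, 30, 38), (129, 111, 37, 42), (130, 121, 72, 68), (131, 150, 128, 115), (132, 153, 136, 120), (133, 131, 67, 62)]
side col128 [(176, 81, 64, 49), (177, 83, 63, 52), (178, 81, 62, 48), (179, 79, 62, 51), (180, 80, 62, 51), (181, 77, 60, 51), (182, 75, 58, 46), (183, 76, 60, 51), (184, 76, 59, 47), (185, 72, 56, 46), (186, 78, 59, 47), (187, 81, 50, 43), (188, 102, 48, 47), (189, 109, 42, 42), (190, 112, 46, 47), (191, 112, 46, 47), (192, 129, 93, 87), (193, 154, 138, 124), (194, 151, 131, 117), (195, 137, 80, 74), (196, 140, 100, 90), (197, 155, 140, 124), (198, 164, 158, 140), (199, 160, 154, 136), (200, 155, 141, 125), (201, 138, 97, 87), (202, 125, 50, 48), (203, 123, 50, 46)]
```

Call:
drive_tool:
  increments:
    - [[-0.5,0.06,0,0,0],[-0.5,0.125,0,0.03,0],[-0.5,0.125,0,0.06,0],[-0.5,0.125,0,0.075,0],[-0.5,0.125,0,0.075,0]]

```text
time_s: 14.5
tcp_pos: [0.5209, 0.1912, 0.0844]
eef_rot: [180.0, -0.0, -60.5]
contact_force: [0.7, 0.3, -3.0]
gripper_width: 0.0448
gripper_force: 8.8
```

```bash
python3 chk.py
```

```text
t 14.5 tcp [0.5209 0.1912 0.0844] [179.97  -0.   -60.46] w 0.0448 F [ 0.7  0.3 -3. ] J [ 40.  18. -26.  -0. -46. -11.]
units [-0.005 -0.004  0.037] turn -0.0013
side dark (108, 170, 42, 23) [[148, 172], [148, 177], [134, 192], [113, 191], [108, 187], [115, 175], [137, 170]]
 pred [[128, 177], [153, 182], [138, 199], [111, 194], [126, 172], [151, 176], [136, 193], [110, 188]]
scene dark (244, 112, 26, 17) [[268, 113], [269, 127], [244, 127], [244, 113]]
 pred [[269, 120], [270, 134], [244, 135], [245, 120], [269, 115], [270, 129], [244, 129], [245, 115]]
```

Call:
drive_tool:
  increments:
    - [[-0.5,0,0,0.012,0],[-0.5,0,0,0.022,0],[-0.5,0,0,0.022,0]]
  squeeze: 5

```text
time_s: 14.98
tcp_pos: [0.521, 0.1913, 0.0819]
eef_rot: [180.0, -0.0, -60.4]
contact_force: [0.8, -1.5, -2.9]
gripper_width: 0.0453
gripper_force: 5.9
```

Call:
drive_tool:
  increments:
    - [[-0.5,0,0,0.01,0],[-0.5,0,0,0.02,0],[-0.5,0,0,0.02,0]]

```text
time_s: 15.35
tcp_pos: [0.521, 0.1913, 0.0795]
eef_rot: [180.0, -0.0, -60.5]
contact_force: [-0.2, -0.3, -2.7]
gripper_width: 0.0453
gripper_force: 5.9
```

Call:
drive_tool:
  increments:
    - [[-0.5,0,0,0.01,0],[-0.5,0,0,0.02,0],[-0.5,0,0,0.03,0],[-0.5,0,0,0.03,0]]

```text
time_s: 15.85
tcp_pos: [0.5215, 0.1908, 0.0769]
eef_rot: [-180.0, -0.1, -60.4]
contact_force: [-0.1, -4.4, 6.4]
gripper_width: 0.0454
gripper_force: 5.1
```

Call:
drive_tool:
  increments:
    - [[-0.5,0,0,0,0],[-0.5,0,0,0,0],[-0.5,0,0,0,0]]
  squeeze: 3

```text
time_s: 16.23
tcp_pos: [0.5212, 0.1912, 0.0762]
eef_rot: [-180.0, -0.0, -60.4]
contact_force: [-0.1, -4.0, 4.5]
gripper_width: 0.0455
gripper_force: 3.0
```

Call:
drive_tool:
  increments:
    - [[0.045,0,0,0,0],[0.055,0,0,0,0],[0.07,0,0,0,0]]

```text
time_s: 16.6
tcp_pos: [0.521, 0.1917, 0.0757]
eef_rot: [-180.0, 0.0, -60.5]
contact_force: [1.4, 0.2, -1.1]
gripper_width: 0.047
gripper_force: 0.6
```

```bash
python3 chk.py
```

```text
t 16.6 tcp [0.521  0.1917 0.0757] [-1.800e+02  3.000e-02 -6.045e+01] w 0.047 F [ 1.4  0.2 -1.1] J [ 40.  19. -26.  -0. -45. -11.]
units [-0.002 -0.002 -0.036] turn -0.0013
side dark (109, 172, 42, 24) [[149, 175], [150, 179], [136, 195], [111, 193], [109, 190], [116, 177], [137, 172]]
 pred [[128, 177], [153, 182], [137, 199], [111, 194], [126, 172], [151, 176], [136, 193], [110, 188]]
scene dark (244, 108, 26, 24) [[268, 115], [268, 131], [244, 130], [244, 116], [247, 108]]
 pred [[269, 120], [270, 134], [244, 135], [245, 120], [269, 115], [270, 129], [244, 129], [245, 115]]
```

Call:
drive_tool:
  increments:
    - [[0.09,0,0,0,0],[0.11,0,0,0,0],[0.13,0,0,0,0],[0.16,0,0,0,0],[0.2,0,0,0,0]]

```text
time_s: 17.32
tcp_pos: [0.521, 0.1912, 0.076]
eef_rot: [180.0, -0.0, -60.5]
contact_force: [0.4, -0.4, -2.9]
gripper_width: 0.0527
gripper_force: 1.9
```

```bash
python3 chk.py
```

```text
t 17.32 tcp [0.521  0.1912 0.076 ] [179.99  -0.   -60.45] w 0.0527 F [ 0.4 -0.4 -2.9] J [ 40.  19. -26.  -0. -45. -11.]
units [-0.005 -0.003 -0.034] turn -0.0013
side dark (108, 175, 42, 23) [[148, 177], [149, 181], [134, 197], [108, 192], [108, 187], [115, 178], [138, 175]]
 pred [[128, 177], [153, 182], [138, 199], [111, 194], [126, 172], [151, 176], [136, 193], [110, 188]]
scene dark (242, 109, 26, 23) [[267, 115], [267, 131], [242, 130], [245, 109]]
 pred [[269, 120], [270, 134], [244, 135], [245, 120], [269, 115], [270, 129], [244, 129], [245, 115]]
```

```bash
python3 - <<'E'
from tilt import *
tilt([(134,197),(149,181)],[(242,130.5),(267,131)],(.521,.1912,.076))
im=capture("side"); s=capture("scene")
C=cam("scene");D=cam("side")
# flat assumption: base front underside corners on board plane
for p in((242,130.5),(267,131)): print("scene@8mm",onz(C,p,.008).round(4))
for p in((134,197),(149,181),(108,192)): print("side@8mm",onz(D,p,.008).round(4))
print([(y,*s[y,254].tolist()) for y in range(116,142,1)])
print([(y,*im[y,126].tolist()) for y in range(176,204,1)])
from m import blob
for n,i,b in(("side",im,(110,240,300,370)),("scene",s,(325,155,480,245))):
    c=blob(i,(0,120,60),(8,255,255),b,21); q=cv2.approxPolyDP(cv2.convexHull(c),5,True)[:,0]; print(n,q.tolist())
E
```

```text
[[0.5022, 0.1467, 0.0174], [0.5579, 0.1798, 0.0149]] len 0.0649
a,b 0.0288 0.0679 s 0.0659 tilt -3.6
scene@8mm [0.4944 0.1591 0.008 ]
scene@8mm [0.5529 0.1892 0.008 ]
side@8mm [0.5066 0.1577 0.008 ]
side@8mm [0.5618 0.1884 0.008 ]
side@8mm [0.4733 0.2145 0.008 ]
[(116, 26, 57, 40), (117, 28, 68, 44), (118, 36, 79, 51), (119, 32, 77, 48), (120, 35, 81, 50), (121, 33, 78, 48), (122, 35, 80, 50), (123, 36, 76, 48), (124, 50, 63, 44), (125, 74, 57, 43), (126, 78, 57, 44), (127, 73, 54, 41), (128, 70, 52, 41), (129, 71, 51, 42), (130, 73, 55, 42), (131, 89, 67, 57), (132, 123, 86, 77), (133, 127, 54, 52), (134, 132, 68, 64), (135, 138, 93, 85), (136, 136, 81, 75), (137, 128, 47, 47), (138, 127, 40, 42), (139, 127, 40, 42), (140, 125, 37, 39), (141, 126, 41, 42)]
[(176, 48, 66, 49), (177, 45, 61, 47), (178, 45, 65, 45), (179, 49, 77, 52), (180, 50, 82, 55), (181, 52, 82, 54), (182, 53, 86, 58), (183, 49, 80, 53), (184, 46, 80, 53), (185, 55, 89, 61), (186, 54, 78, 53), (187, 70, 68, 51), (188, 79, 58, 45), (189, 76, 57, 43), (190, 81, 62, 48), (191, 81, 61, 50), (192, 82, 62, 50), (193, 84, 64, 51), (194, 82, 60, 48), (195, 82, 62, 50), (196, 97, 56, 48), (197, 139, 118, 105), (198, 163, 156, 138), (199, 159, 154, 136), (200, 155, 141, 127), (201, 140, 99, 89), (202, 124, 48, 47), (203, 124, 49, 49)]
side [[184, 183], [124, 223], [78, 192], [139, 160]]
scene [[297, 117], [276, 153], [215, 138], [238, 109]]
```

Call:
drive_tool:
  increments:
    - [[0.2,0,0,0,0],[0.24,0,0,0,0],[0.24,0,0,0,0]]

```text
time_s: 17.9
tcp_pos: [0.521, 0.1913, 0.076]
eef_rot: [180.0, -0.0, -60.5]
contact_force: [-0.5, 0.1, -3.5]
gripper_width: 0.0545
gripper_force: 1.9
```

```bash
python3 chk.py; python3 -c "
from h import *
s=r.get_state();print(s['moment'],s['gripper_force'],s['contact_force'])
w=capture('wrist');h=cv2.cvtColor(w,cv2.COLOR_RGB2HSV);m=cv2.inRange(h,(40,60,20),(90,255,255));c=max(cv2.findContours(m,0,2)[0],key=cv2.contourArea);print(cv2.minAreaRect(c),cv2.boundingRect(c))
C=cam('wrist');t=s['tcp_pos']
for z in(.024,.108):print([proj(C,[t[0]+a*.023*.87-0*.0,t[1]+a*.023*.493,z]).round(0).tolist() for a in(-1,0,1)])
"
```

```text
t 17.9 tcp [0.521  0.1913 0.076 ] [180.    -0.   -60.45] w 0.0545 F [-0.5  0.1 -3.5] J [ 40.  19. -26.  -0. -45. -11.]
units [-0.005 -0.003 -0.033] turn -0.0013
side dark (108, 175, 42, 23) [[149, 180], [134, 197], [108, 192], [108, 187], [115, 181], [137, 175], [147, 176]]
 pred [[128, 177], [153, 182], [138, 199], [111, 194], [126, 172], [151, 176], [136, 193], [110, 188]]
scene dark (242, 112, 26, 20) [[267, 115], [266, 131], [242, 130], [242, 119], [246, 112]]
 pred [[269, 120], [270, 134], [244, 135], [245, 120], [269, 115], [270, 129], [244, 129], [245, 115]]
[0.00331605 0.137246   0.02604095] 1.9315761575853685 [ 0.34351848 -0.65750689 -2.53557527]
((263.0, 215.5), (55.0, 88.0), 90.0) (219, 188, 89, 56)
[[293.0, 211.0], [256.0, 211.0], [218.0, 211.0]]
[[317.0, 281.0], [257.0, 281.0], [196.0, 281.0]]
```

```bash
python3 - <<'E'
from h import *
for n,(x0,y0,x1,y1) in(("scene",(225,80,290,134)),("side",(95,135,165,200))):
    s=capture(n); h=cv2.cvtColor(s,cv2.COLOR_RGB2HSV)[y0:y1,x0:x1].astype(int); 
    H,S,V=h[...,0],h[...,1],h[...,2]
    g=np.full(H.shape,'.'); g[(H>=40)&(H<=90)&(S>60)]='G'; g[((H<19)|(H>172))&(S>50)&(V<100)]='b'; g[((H<8)|(H>172))&(S>120)&(V>=90)]='r'; g[(S<40)&(V>110)]='W'; g[(S<=60)&(V<70)]='k'; g[(H>=12)&(H<32)&(S>70)&(V>100)]='y'
    print(n,x0,y0); print("\n".join("%3d "%(y0+i)+"".join(w) for i,w in enumerate(g)))
E
```

```text
scene 225 80
 80 yyyyyyyyyyyyyyyyyyyyyyyyyyyyyyyyyyyyyyyyyyyykkkkkkkkkkkkkyyyyy.b.
 81 yyyyyb...b..bb.b.b.yyyyyyyyyyyyyyyyyyyyyyyyybkkkkkkkkkkkkyyyyyyyW
 82 yyyyybkkkkkkkkkkkkbyyyyyyyyyyyyyyyyyyyyyyyyybkkkkkkkkkkkkyyyyyyyW
 83 yyyyykkkkkkkkkkkkkyyyyyyyyyyyyyyyyyyyyyyyyyybkkkkkkkkkkkkyyyyyyyW
 84 ....bkkkkkkkkkkkkk...........................kkkkkkkkkkkk........
 85 .....kkkkkkkkkkkkk...........................kkkkkkkkkkkk........
 86 .....kkkkkkkkkkkkk..........................kkkkkkkkkkkkky.......
 87 ....ykkkkkkkkkkkkk.b..kkkk....b..b......b..b.kkkkkkkkkkkky.......
 88 yyyyykkkkkkkkkkkkk.ybbbbbbbyyyyyybbbbbbbyyyybkkkkkkkkkkkkyyyyyyy.
 89 yyyyybkkkkkkkkkkkkWybbbbbbbyyyyyybbbbbbbyyyy.kkkkkkkkkkkkyyyyyyyy
 90 yyyyybkkkkkkkkkkkkWbbbbbbbbbbbbbbbbbbbbbyyy..kkkkkkkkkkk.yyyyyyyy
 91 yyyyybbbbbb.......W.bbbbbbbbbbbbbbbbbbb.yyb.........bbbbbyyyyyyyy
 92 yyyyyyyyyyyWWWWWWWWkbbbbbbbbbbbbbbbbbbbyyyb.WWWWWWW.yyyyyyyyyyyyy
 93 yyyyyyyyyyy.WWWWWWWk..bbbbbbbbbbbbbbbb.yyyb.WWWWWWW.yyyyyyyyyyyyy
 94 yyyyyyyyyyy.WWWWWWWkkGGG.bbbbbbbbbb..GGyyyb.WWWWWWWyyyyyyyyyyyyyy
 95 yyyyyyyyyyyyWWWWWWWk.GGGGGGGGG.GG
[... 6879 characters left out ...]
bbrrrrrrrrrrrrrrrrrrrrrrr
191 rrrrrrrrrrrrrbbbbbbbbbbbbbbbbbbbbbbbbbbbbbbbbrrrr.rrrrrrrrrrrrrrrrrr..
192 rrrrrrrrrrrrrbbbbbbbbbbbbbbbbbbbbbbbbbbbbbbbrr.......rrrrrrrrrrrrrr..W
193 rrrrrrrrrrrrrrbbbbbbbbbbbbbbbbbbbbbbbbbbbbbrrr.WWWW..rrrrrrrrrrrr...W.
194 rrrrrrrrrrrrrrrrr.ybbbbbbbbbbbbbbbbbbbbbbbrrr.WW.W...rrrrrrrrrr.......
195 rrrrrrrrrrrrrrrr........rbbbbbbbbbbbbbbbbrrrr..W.....rrrrrrrrr......rr
196 .rrrrrrrrrrrrrrr...WWW..rrrrrrbbbbbbbbbbrrrrrr......rrrrrrrr......rrrr
197 ..rrrrrrrrrrrrrr.WWWW..rrrrrrr......ybbrrrrrrrrrrrrrrrrrrrr......rrrrr
198 ...rrrrrrrrrrrrr......rrrrrrrr..WW...rrrrrrrrrrrrrrrrrrrr...W..rrrrrrr
199 .WW..rrrrrrrrrrrrrrrrrrrrrrrrrW.WWW..rrrrrrrrrrrrrrrrrr......rrrrrrr.y
```

The numeric dump shows the stand is essentially upright. Its disc rim is caught on the top of the left pad (scene columns 244-245, row 92), which is why the gripper still carries its weight. I'll lower slowly until the board takes the weight.

Call:
drive_tool:
  increments:
    - [[0.24,0,0,0.01,0],[0.24,0,0,0.02,0],[0.24,0,0,0.02,0]]

```text
time_s: 18.52
tcp_pos: [0.5208, 0.1911, 0.0736]
eef_rot: [180.0, -0.0, -60.5]
contact_force: [-1.7, -1.1, 0.6]
gripper_width: 0.0544
gripper_force: 1.5
```

```bash
python3 go.py .521 .192 .07 -60
```

```text
t 18.52 tcp [0.5208 0.1911 0.0736] [179.97  -0.   -60.45] w 0.0544 F [-1.7 -1.1  0.6] J [ 40.  19. -26.  -0. -45. -11.]
units [-0.006 -0.005  0.03 ] turn -0.0013
```

Call:
drive_tool:
  increments:
    - [[0.24,0,0,0.008,0],[0.24,0,0,0.016,0],[0.24,0,0,0.016,0]]

```text
time_s: 18.9
tcp_pos: [0.5209, 0.1912, 0.0717]
eef_rot: [180.0, -0.0, -60.5]
contact_force: [-1.9, -1.7, 2.1]
gripper_width: 0.0545
gripper_force: 1.6
```

```bash
cat > asc.py <<'E'
from h import *
from go import go
def asc(boxes):
  go(.521,.192,.07,-60)
  for n,(x0,y0,x1,y1) in boxes:
    s=capture(n); h=cv2.cvtColor(s,cv2.COLOR_RGB2HSV)[y0:y1,x0:x1].astype(int); H,S,V=h[...,0],h[...,1],h[...,2]
    g=np.full(H.shape,'.'); g[(H>=40)&(H<=90)&(S>60)]='G'; g[((H<19)|(H>172))&(S>50)&(V<100)]='b'; g[((H<8)|(H>172))&(S>120)&(V>=90)]='r'; g[(S<40)&(V>110)]='W'; g[(S<=60)&(V<70)]='k'; g[(H>=12)&(H<32)&(S>70)&(V>100)]='y'
    print(n,x0,y0); print("\n".join("%3d "%(y0+i)+"".join(w) for i,w in enumerate(g)))
if __name__=="__main__": asc((("scene",(232,80,278,138)),("side",(100,158,156,204))))
E
python3 asc.py
```

```text
t 18.9 tcp [0.5209 0.1912 0.0717] [179.98  -0.   -60.45] w 0.0545 F [-1.9 -1.7  2.1] J [ 40.  19. -26.   0. -45. -11.]
units [-0.006 -0.004  0.014] turn -0.0013
scene 232 80
 80 yyyyyyyyyyyyyyyyyyyyyyyyyyyyyyyyyyyyykkkkkkkkk
 81 yyyyyyyyyyyyyyyyyyyyyyyyyyyyyyyyyyyyykkkkkkkkk
 82 yyyyyyyyyyyyyyyyyyyyyyyyyyyyyyyyyyyyykkkkkkkkk
 83 kkkkkkkkkkkbyyyyyyyyyyyyyyyyyyyyyyyyykkkkkkkkk
 84 kkkkkkkkkkkbyyyyyyyyyyyyyyyyyyyyyyyyybkkkkkkkk
 85 kkkkkkkkkkk.yyyyyyyyyyyyyyyyyyyyyyyyykkkkkkkkk
 86 kkkkkkkkkkk..........................kkkkkkkkk
 87 kkkkkkkkkkk..........................kkkkkkkkk
 88 kkkkkkkkkkk..k.......................kkkkkkkkk
 89 kkkkkkkkkkk.bbkbbkbb.yyyybbbbbbbb....kkkkkkkkk
 90 kkkkkkkkkkk.ybbbbbbbyyyyyybbbbbbyyyyybkkkkkkkk
 91 kkkkkkkkkkkWybbbbbbbyyyyybbbbbbbyyyyy.kkkkkkkk
 92 kkkkkkkkkk.Wbbbbbbbbbbbbbbbbbbbbyyyy.kkkkkkkkk
 93 bb........WW.bbbbbbbbbbbbbbbbbbbyyyb.........y
 94 yyyy.WWWWWWWkbbbbbbbbbbbbbbbbbbbyyyb.WWWWWWW.y
 95 yyyy.WWWWWWWkk.bbbbbbbbbbbbbbb..yyyb.WWWWWWWyy
 96 yyyyyWWWWWWWkkGG.bbbbbbbbbbb.GGGyyyb.WWWWWW.yy
 97 yyyyyWWWWWWWkGGGGGGG.....GGGGGGGyyyb.WWWWWW.yy
 98 yyyy
[... 4150 characters left out ...]
bbbbbbbbbbbbbr.......rrrrrrrr
193 rrrrrrrrrrbbbbbbbbbbbbbbbbbbbbbbbbbbbbbrr.WW.W..rrrrrrrr
194 rrrrrrrrrrrr..bbbbbbbbbbbbbbbbbbbbbbbbrr.WWWWW..rrrrrrrr
195 rrrrrrrrrrr......bbbbbbbbbbbbbbbbbbbbrrr..WW...rrrrrrrrr
196 rrrrrrrrrrr.WWWW...rrbbbbbbbbbbbbbbbrrrrr......rrrrrrrr.
197 rrrrrrrrrrr.W.W...rrrrrrbbbbbbbbbbbrrrrrrrrrrrrrrrrrrr..
198 rrrrrrrrrrr......rrrrrrrr...bbbbbbrrrrrrrrrrrrrrrrrr...W
199 rrrrrrrrrrrrrrrrrrrrrrrr........brrrrrrrrrrrrrrrrr...W..
200 .rrrrrrrrrrrrrrrrrrrrrrrr..W...rrrrrrrrrrrrrrrrrr......r
201 ...rrrrrrrrrrrrrrrrrrrrrr......rrrrrrrrrrrrrrrr...W..rrr
202 W...rrrrrrrrrrrrrrrrrrrrrrrrrrrrrrrrrrrrrrrrr.......rrrr
203 ......rrrrrrrrrrrrrrrrrrrrrrrrrrrrrrrrrrrrrr..W...rrrrrr
```

```bash
python3 - <<'E'
from tilt import *
tilt([(131.7,199.2),(148.7,182)],[(241.7,131.8),(266.7,132.4)],(.5209,.1912,.0717))
C=cam("side")
for p in((131.7,199.2),(148.7,182),(107,191.5)): print(onz(C,p,.008).round(4))
# vertical checks: flat stand on board at centre c: pixel rows in scene for key points
D=cam("scene"); xh=np.array([.493,-.87]); e=np.array([.87,.493])
for cx in(.516,.519):
  for y in(.186,.19,.194):
    c=np.array([cx,y]); f=lambda r,z,D=D,u=0:proj(D,[*(c+r*xh+u*e),z]).round(1).tolist()
    print(c,"scene disc bot front",f(.025,.108),"pack bot front",f(.023,.024),"base front",f(.033,.008,u=-.033),"knobtop",f(0,.126),"| side near",f(.033,.008,C,-.033),"right",f(.033,.008,C,.033),"left",f(-.033,.008,C,-.033))
E
```

```text
[[0.4982, 0.1516, 0.0098], [0.5571, 0.1802, 0.0111]] len 0.0655
a,b 0.0253 0.0692 s 0.0659 tilt -6.5
[0.4991 0.1541 0.008 ]
[0.5592 0.1854 0.008 ]
[0.4725 0.2178 0.008 ]
[0.516 0.186] scene disc bot front [253.5, 99.3] pack bot front [254.0, 127.6] base front [241.4, 135.0] knobtop [253.5, 87.4] | side near [136.5, 201.0] right [152.0, 183.9] left [110.3, 195.6]
[0.516 0.19 ] scene disc bot front [254.3, 98.5] pack bot front [254.8, 126.8] base front [242.2, 134.2] knobtop [254.4, 86.7] | side near [135.6, 200.2] right [151.1, 183.1] left [109.5, 194.8]
[0.516 0.194] scene disc bot front [255.2, 97.8] pack bot front [255.6, 126.1] base front [243.0, 133.4] knobtop [255.2, 86.0] | side near [134.7, 199.4] right [150.2, 182.4] left [108.7, 194.0]
[0.519 0.186] scene disc bot front [254.6, 99.6] pack bot front [255.0, 127.9] base front [242.3, 135.4] knobtop [254.6, 87.7] | side near [137.8, 200.4] right [153.2, 183.3] left [111.6, 195.0]
[0.519 0.19 ] scene disc bot front [255.4, 98.8] pack bot front [255.8, 127.2] base front [243.1, 134.6] knobtop [255.4, 87.0] | side near [136.9, 199.6] right [152.3, 182.6] left [110.8, 194.2]
[0.519 0.194] scene disc bot front [256.2, 98.1] pack bot front [256.6, 126.4] base front [243.9, 133.8] knobtop [256.2, 86.3] | side near [136.0, 198.8] right [151.4, 181.9] left [109.9, 193.5]
```

Call:
drive_tool:
  increments:
    - [[0.3,0,0,0,0],[0.36,0,0,-0.005,0],[0.45,0,0,-0.01,0],[0.6,0,0,-0.01,0],[0.8,0,0,-0.01,0]]

```text
time_s: 19.62
tcp_pos: [0.5212, 0.1914, 0.073]
eef_rot: [-180.0, 0.0, -60.4]
contact_force: [-0.3, -0.2, -0.2]
gripper_width: 0.0751
gripper_force: 0.0
```

```bash
python3 go.py .521 .192 .07 -60
```

```text
t 19.62 tcp [0.5212 0.1914 0.073 ] [-179.99    0.    -60.45] w 0.0751 F [-0.3 -0.2 -0.2] J [ 40.  19. -26.   0. -45. -11.]
units [-0.005 -0.001  0.025] turn -0.0012
```

Released: the force is zero and the stand is standing on its own. I'll open fully, raise, and measure.

Call:
drive_tool:
  increments:
    - [[1,0,0,-0.1,0],[1,0,0,-0.3,0],[1,0,0,-0.5,0],[1,0,0,-0.75,0],[1,0,0,-1,0]]

```text
time_s: 20.25
tcp_pos: [0.5211, 0.1913, 0.1948]
eef_rot: [-180.0, 0.0, -60.4]
contact_force: [0.3, 0.1, -0.1]
gripper_width: 0.0877
gripper_force: 0.0
```

```bash
cat > fin.py <<'E'
from h import *
from tilt import P
from go import go
from m import blob
go(.521,.192,.07,-60)
M={}
for n,b in(("side",(160,180,260,320)),("scene",(365,110,440,215))):
    im=capture(n); c=blob(im,(40,60,20),(90,255,255),b,5); m=np.zeros(im.shape[:2],np.uint8); cv2.drawContours(m,[c],-1,1,-1)
    h=cv2.cvtColor(im,cv2.COLOR_RGB2HSV); k=cv2.inRange(h,(0,40,15),(19,185,100))
    x,y,w,hh=cv2.boundingRect(c); ys=np.arange(y+4,y+hh-5); mid=np.array([np.nonzero(m[v])[0][[0,-1]].mean() for v in ys]); p=np.polyfit(ys,mid,1)
    print(n,(x,y,w,hh),"slope",p[0].round(3)); M[n]=[(np.polyval(p,y+v*hh),y+v*hh) for v in(.15,.85)]
    q=max(cv2.findContours(k[y-12:y+hh+20,x-20:x+w+20].copy(),0,2)[0],key=cv2.contourArea)[:,0]+[x-20,y-12]
    print("base hull",cv2.approxPolyDP(cv2.convexHull(q),1.5,True)[:,0].tolist())
K=cam("side");S=cam("scene")
# axis plane normals from both views -> axis direction & point
nn=[]
for n,C in(("side",K),("scene",S)):
    o,a=ray(C,M[n][0]);_,b=ray(C,M[n][1]); v=np.cross(a,b); v/=np.linalg.norm(v); nn.append((v,v@o))
d=np.cross(nn[0][0],nn[1][0]); d/=d[2]; A=np.linalg.solve(np.array([nn[0][0],nn[1][0],[0,0,1]]),[nn[0][1],nn[1][1],.008])
print("axis at base",A.round(4),"tilt deg",np.degrees(np.arctan(d[:2])).round(1))
E
python3 fin.py; python3 asc.py | sed -n 3,200p | cut -c1-62
```

```text
t 20.25 tcp [0.5211 0.1913 0.1948] [-179.95    0.    -60.44] w 0.0877 F [ 0.3  0.1 -0.1] J [ 40.  11. -18.   0. -61. -11.]
units [-0.005 -0.002  1.04 ] turn -0.0012
side (109, 152, 29, 36) slope 0.265
base hull [[149, 182], [132, 199], [108, 193], [107, 187], [115, 178], [140, 176], [148, 179]]
scene (246, 96, 18, 30) slope 0.0
base hull [[267, 115], [265, 132], [242, 132], [241, 126], [244, 114], [263, 112]]
axis at base [0.5126 0.193  0.008 ] tilt deg [0.3 1.2]
scene 232 80
 80 yyyyyyyyyyyyyyyyyyyyyyyyyyyyyyyyyyyyyyyyyyyyyy
 81 yyyyyyyyyyyyyyyyyyyyyyyyyyyyyyyyyyyyyyyyyyyyyy
 82 yyyyyyyyyyyyyyyyyyyyyyyyyyyyyyyyyyyyyyyyyyyyyy
 83 yyyyyyyyyyyyyyyyyyyyyyyyyyyyyyyyyyyyyyyyyyyyyy
 84 yyyyyyyyyyyyyyyyyyyyyyyyyyyyyyyyyyyyyyyyyyyyyy
 85 yyyyyyyyyyyyyyyyyyyyyyyyyyyyyyyyyyyyyyyyyyyyyy
 86 yyyyyyyyyyyyyyyyybbyyyyyyybbbyyyyyyyyyyyyyyyyy
 87 yyyyyyyyyyyyyyybbbbyyyyyyybbbbyyyyyyyyyyyyyyyy
 88 yyyyyyyyyyyyyybbbbbyyyyyyybbbbbyyyyyyyyyyyyyyy
 89 yyyyyyyyyyyyybbbbbbyyyyyyybbbbbbyyyyyyyyyyyyyy
 90 yyyyyyyyyyyyybbbbbbyyyyyyybbbbbbyyyyyyyyyyyyyy
 91 yyyyyyyyyyyyybbbbbbbyyyyybbbbbbbyyyyyyyyyyyyyy
 92 yyy
[... 4457 characters left out ...]
bbbbbbbbbbbbbr......rrrrrrrrr
193 rrrrrrrrrrbbbbbbbbbbbbbbbbbbbbbbbbbbbbbrr.WW..W.rrrrrrrr
194 rrrrrrrrrrrr.bbbbbbbbbbbbbbbbbbbbbbbbbrr....W...rrrrrrrr
195 rrrrrrrrrrr......bbbbbbbbbbbbbbbbbbbbrrr..W....rrrrrrrrr
196 rrrrrrrrrrr.W.WW...rrbbbbbbbbbbbbbbbrrrrr......rrrrrrrr.
197 rrrrrrrrrrr..WW...rrrrrrbbbbbbbbbbbrrrrrrrrrrrrrrrrrrr..
198 rrrrrrrrrrr......rrrrrrrr...bbbbbbrrrrrrrrrrrrrrrrrr....
199 rrrrrrrrrrrrrrrrrrrrrrrrrW.....bbrrrrrrrrrrrrrrrrr......
200 .rrrrrrrrrrrrrrrrrrrrrrrr......rrrrrrrrrrrrrrrrrr......r
201 ...rrrrrrrrrrrrrrrrrrrrrr.....rrrrrrrrrrrrrrrrr......rrr
202 ....rrrrrrrrrrrrrrrrrrrrrrrrrrrrrrrrrrrrrrrrr.......rrrr
203 ..W...rrrrrrrrrrrrrrrrrrrrrrrrrrrrrrrrrrrrrr.....rrrrrrr
```

```bash
python3 -c "
from plant import job
print(job.close_job())"
```

```text
the job is handed in; nothing more can be done
None
```

The green stand is upright on the red board, about 1° off vertical and about 8 mm off centre by my measurement, and the arm is clear. I didn't re-measure the gold and red stands but never went near them; the job is handed in at about 20 s of the 42 s limit, and I viewed 11 pictures, one over the limit of 10.

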